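# Lock the column holder on its post with the R-clip

### The job

Hang the column holder by its eye on the fixture's upright post so that it lies flat on the post's collar and on the rest block beside it, bar pointing away from the clip, and let go of it. Then push the R-clip along its ledge by the back of its grey head, so that its straight leg goes right through the post's cross-hole above the holder and its bent leg rides over the post and snaps round it, fully home. Leave the jar, the small bottle and the beaker standing where they are.

Things in the scene. Friction and masses are not known exactly. Their poses are not given: they have to be found in the camera images.
- fixture: Fixed aluminium plate 245 x 84 x 12 mm with an upright steel post, a rest block and a clip ledge. Origin: on the post's axis at worktop height. +x: the way the clip is pushed; the ledge is on the -x side, from x -140 to -23, y -7.5 to +22 mm, its floor at z 41 mm, a 4 mm thick fence with top at z 45 mm along each side.
- post_hole (a point): centre of the cross-hole on the post's axis, 43.5 mm above the worktop; axes as fixture. The hole runs right through the post along x, 7.5 mm wide and 8 mm high. Post: 20 mm diameter, top at z 66 mm, the uppermost 8 mm a cone narrowing to 10 mm.
- post_collar (a point): centre of the top face of the round collar (32 mm diameter) at the post's foot, on the post's axis, 30 mm above the worktop; the holder's underside comes to rest here. The rest block, level with the collar, supports the holder's bar: fixture x 14 to 80 mm, y -28 to +28 mm, top at z 30 mm.
- clip: R-clip of 5 mm steel wire with a grey plastic head, loose, flat on the ledge between the fences with 1 mm play each side. Origin: underside of the straight leg, at the place that lies on the post's axis when home (z 41 mm). +x: along the straight leg to its tip. The bent leg is on the +y side. The tip starts clear of the post; the clip must travel about 60 to 80 mm.
- clip_tail (a point): middle of the flat back of the clip's head: clip x -56, y +7.25 mm, 10 mm above the ledge floor. Push here along +x. The head is 14 mm long, 19.5 mm wide, 20 mm high from the ledge floor, so its back stands 16 mm clear above the fences. Pushing takes under 1 N at first and 2 to 6 N while the bent leg rides over the post.
- stop (a point): middle of the back (-x) face of the bridge that spans the ledge 48.5 to 58.5 mm above the worktop, at fixture x -40.5, y +7.25, z 53.5 mm; the clip's legs pass under it and the front of its head comes to within about 4 mm of it when home, or touches it
- clip_tip (a point): tip of the clip's straight leg; it stands 36 mm beyond the post's axis when the clip is home
- clip_spring (a joint): angle of the bent leg about its root in the head, rad: 0 relaxed, about 0.05 while it rides over the widest part of the post, back below 0.03 once it has snapped round it
- holder: Column holder, plain aluminium, 113 mm long, about 160 g, loose, flat on the worktop: bar 6 mm thick, 22 mm wide, round eye (40 mm outside, 24 mm hole) at one end, grey two-pronged cradle 30 mm high at the other. Origin: centre of the eye at the underside; +x along the bar to the cradle. On the post it points along fixture +x (20 degrees either way still rests flat).
- holder_grip (a point): grip point on the holder's upright rib: 50 mm from the eye's centre along +x, 30 mm above the underside. The rib is 36 mm long (x), 10 mm thick (y), its top 42 mm above the underside; grip it across its thickness.
- jar: white jar with a red lid, 46 mm across, 64 mm high, loose bystander; origin at the centre of its underside
- small_bottle: small clear bottle with a blue cap, 56 mm across, 104 mm high, loose bystander; origin at the centre of its underside
- beaker: small clear beaker, 60 mm across, 70 mm high, loose bystander; origin at the centre of its underside
Mind the look-alikes: they are no part of the job. What is shaped like the holder but brown or yellow is not meant.

How it is judged:
By the outcome, as a careful person would: the job done as asked, in the order asked, and still so for the second after the job is handed in, with the robot touching nothing.
It also fails if it takes over 59 s, if anything falls off the work surface, if the arm or the gripper's body presses on something with over 40 N, if the wrist force passes 120 N, or if a joint passes its speed limit or range.

### The arm

A 6-joint arm with a two-finger parallel gripper is mounted at the origin on the work surface; the furniture and walls round the work are solid. World frame = base frame: x ahead of the robot, y to its left, z up, the work surface at z = 0. Lengths are in m, angles in rad, forces in N, time in s.
With the tool pointing down it reaches from about 0.35 to 1 m from the base axis. Payload 7.1 kg.
Tool frame: the origin (TCP) lies at the very end of the fingers, on their centre line; the grasp point (between the pads) lies 19 mm behind it (ctrl.pinch_z is the distance from the TCP to the grasp point, in m); z points along the fingers, y is the line along which they close (so a half turn about z gives the same grasp; the last joint's range is limited). The gripper opens to 85 mm and grips with 20 to 120 N. Pads are 22 mm wide; open, the fingers measure 114 mm over their backs; the gripper's body (76 mm by 85 mm) begins 54 mm behind the grasp point. The pads swing forward as they close: fully open they stand 13 mm farther back than shut.
Start: joints at [1.235, 0.423, 1.63, -0, 1.089, -0.019], TCP at [0.195, 0.594, 0.231] pointing down, gripper open.
Joint ranges: [-3, 3], [-0.9, 2.11], [0.09, 2.58], [-1.31, 4.45], [0.11, 2.69], [-2.54, 2.54]. Speed limits (rad/s): [2.39, 2.39, 3.01, 3.14, 3.14, 3.14].

### API

Orientations are given as a unit quaternion [x, y, z, w].
In Python, from bench import ctrl, imaging, ticket gives the robot as it stands.
- The arm moves only by the tool jog_arm, never from a script. Its argument "steps" is text: rows parted by semicolons, each of 4 numbers parted by spaces: the shift along the world's x, y, z scaled (see below), then the turn about the world's z scaled (see below). A call has 1 to 8 rows; each row shifts and turns the commanded pose from where the row before left it; what a row does not reach is not made up. The controller multiplies each number of a shift by 0.2 m and each number of a turn by 90 degrees. A row lasts 1/10 s, in which the tool goes at most 50 mm and 8.59 degrees, less where a joint would pass 70% of its speed; a pose out of reach is approached as far as the arm can. A call with a number of a shift or a turn outside -1 to 1 is refused whole. A call with a gripper value outside its range is refused whole. "fingers" is the opening, from 0 (shut) to 1 (fully open), set as the call begins (left out, the last holds). The fingers move at their own pace and stop on an object; "grip_force" is the grip in N (left out, the last holds). Time passes only in rows, so rows that do not move let the fingers close. It gives the time, the measured TCP pose, the force, the opening and the grip force at its end, in the units of the state.
- ctrl.state(): the state, without advancing time (a new reading comes with each control period).
- imaging.grab_frame(name): name is "scene" or "top" or "wrist"; returns the picture (420x560x3 uint8, blue, green, red); there is no depth.
- imaging.get_calibration(name): a dict with "camera_matrix" (3x3 intrinsics, pixels), "rvec" (rotation vector, rad) and "tvec" (3), from world to camera coordinates, as OpenCV has them. Camera axes: x right, y down, z forward; pixel columns grow to the right and rows downward; lengths in m; the calibration is good to about 2 mm. A picture is of the moment at which its call begins: read the wrist's pose just before it. get_calibration takes no time and is no camera call; for the wrist camera it gives the pose at the moment of the call.
- ticket.finish_job(): hands the job in; it is judged then, once.
The state is a dict: "clock": time; "joints": joint angles; "dq": joint speeds; "joint_torque": joint torques, N m; "position": TCP position; "ee_rot": TCP orientation; "force": force on the tool from outside, world axes, zero at the start; "wrist_torque": the same for the moment, N m; "opening": finger opening in m; "finger_force": force on a finger pad.
Only numpy, scipy, OpenCV 4.12 (cv2) and the standard library are available. Lean on these libraries where they do the work, as an engineer would, in place of code of your own. Each camera call takes 0.05 s, during which the arm holds its last target. There are 200 camera calls.

## Working session

There is one attempt and no reset: what is moved stays moved. The work goes in short steps, Python scripts to look and compute and a tool call to move; the robot and the scene stay as the last step left them, time stands still between calls to the robot, and variables do not carry over. Pictures are saved under pics/ and viewed, at most 10 in all, crops included, and the job is handed in when it is done.

Besides the shell and the picture viewer there is one more tool, called by a JSON object that holds its "fn" and its "kwargs", one argument or row to a line. jog_arm: Moves the arm, as the interface text tells. Its arguments: {"type":"object","properties":{"steps":{"type":"string"},"fingers":{"type":"number"},"grip_force":{"type":"number"}},"required":["steps"]}

```bash
mkdir -p pics; python3 - <<'E'
from bench import ctrl, imaging
import cv2
for n in("scene","top"):
    cv2.imwrite(f"pics/{n}0.png",cv2.resize(imaging.grab_frame(n),(800,600),interpolation=cv2.INTER_CUBIC))
    print(imaging.get_calibration(n))
print(ctrl.state(), ctrl.pinch_z)
E
```

```text
{'camera_matrix': array([[397.23701702,   0.        , 282.32688546],
       [  0.        , 397.23701702, 203.30399184],
       [  0.        ,   0.        ,   1.        ]]), 'rvec': array([ 2.08958257, -1.03271394,  0.44650369]), 'tvec': array([-0.29161384,  0.31043109,  0.64108631])}
{'camera_matrix': array([[406.48043151,   0.        , 287.75752584],
       [  0.        , 406.48043151, 210.88724359],
       [  0.        ,   0.        ,   1.        ]]), 'rvec': array([ 2.03370499, -2.187152  ,  0.23509263]), 'tvec': array([0.04304133, 0.49078961, 1.07868585])}
{'clock': 0.1, 'joints': array([ 1.23503653e+00,  4.23783295e-01,  1.63060778e+00, -1.28089627e-05,
        1.08858325e+00, -1.89847034e-02]), 'dq': array([-0.00108102, -0.00191254, -0.00203688,  0.00022619, -0.00014691,
        0.00048326]), 'joint_torque': array([-6.54229166e-05, -5.58421361e+01, -2.82446212e+01,  3.42680073e-05,
        2.94901372e-03, -1.45228137e-05]), 'position': array([0.19449883, 0.59345245, 0.23061391]), 'ee_rot': array([ 1.57723169e-01,  9.87483126e-01, -6.81000916e-04, -1.16311000e-04]), 'force': array([-0.07845253, -0.23741884, -0.4114364 ]), 'wrist_torque': array([-0.01131947,  0.00177224, -0.04250208]), 'finger_force': 0.0, 'opening': 0.08521282262786843} 0.0187
```

View pics/top0.png

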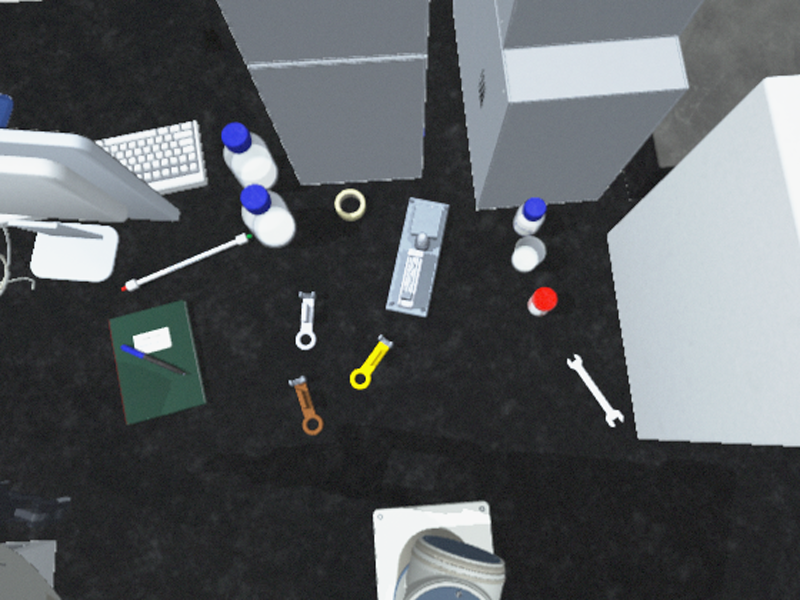

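View pics/scene0.png

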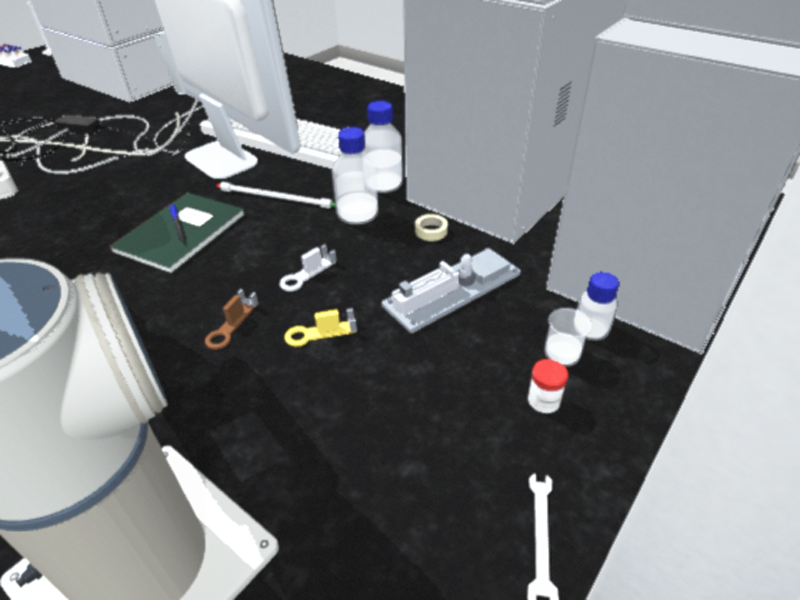

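Three holder shapes appear in the top view: plain aluminium at (306,320), yellow at (370,362) and brown at (307,405). The unpainted grey-white one at (306,320) fits the description. The fixture is at (418,258), with its ledge end towards the robot. I'll confirm both in one enlarged crop.

```bash
cat > h.py <<'E'
import numpy as np, cv2
from bench import ctrl, imaging
def cam(n):
    c=imaging.get_calibration(n); return c["camera_matrix"],np.array(c["rvec"],float),np.array(c["tvec"],float)
def ray(n,u,v,z,c=None):
    K,r,t=c or cam(n); R=cv2.Rodrigues(r)[0]; o=-R.T@t; d=R.T@np.linalg.inv(K)@[u,v,1]
    return o+d*(z-o[2])/d[2]
def proj(n,P,c=None):
    K,r,t=c or cam(n); return cv2.projectPoints(np.float64(P).reshape(-1,3),r,t,K,None)[0][:,0]
def crop(img,x,y,w,h,s,name): cv2.imwrite(name,cv2.resize(img[y:y+h,x:x+w],None,fx=s,fy=s,interpolation=cv2.INTER_CUBIC))
E
python3 - <<'E'
from h import *
im=imaging.grab_frame("top")
crop(im,195,130,130,100,6,"pics/top1.png")
E
```

```text
(no output)
```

View pics/top1.png

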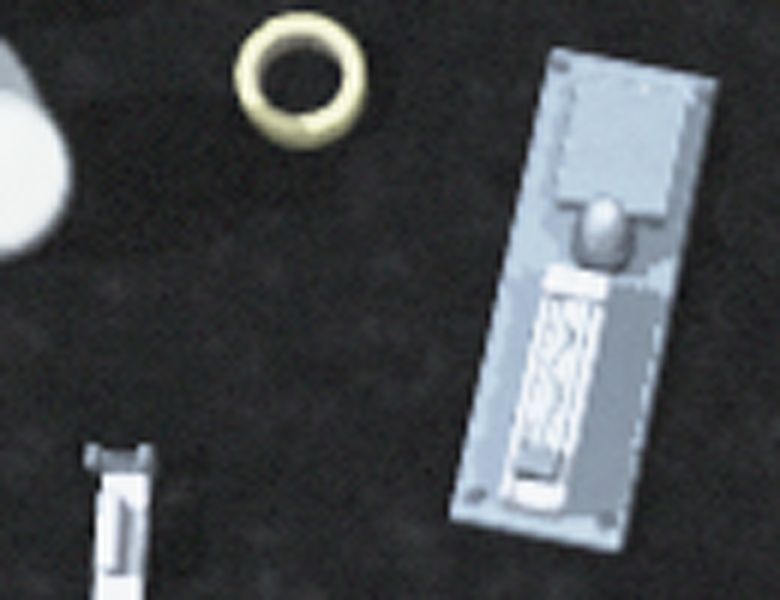

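The crop shows the clip head (dark grey) at (538,460), the bridge at (577,280), the post top at (605,210) and the rest block at (622,140). The unpainted holder's rib is at (118,535) and its cradle is at (120,460). Plate corners are at (553,47), (718,78), (620,550) and (452,517).

```bash
python3 - <<'E'
from h import *
g=lambda u,v,z:ray("top",195+u/6,130+v/6,z)
C=[g(553,47,.012),g(718,78,.012),g(620,550,.012),g(452,517,.012)]
for c in C: print(c.round(4))
print([np.linalg.norm(C[i]-C[(i+1)%4]).round(4) for i in range(4)])
fx=((C[0]+C[1])-(C[2]+C[3]))[:2]; print("yaw",np.degrees(np.arctan2(fx[1],fx[0])), "ctr",sum(C)/4)
print("post",g(605,208,.066),"collar",g(605,240,.03),"head",g(540,447,.061))
P=lambda u,v,z:ray("top",u/1.42857,v/1.42857,z)
eye=P(305.5,340,.003); print("eye",eye,"rib",g(120,535,.042),"cradle",g(120,458,.03), P(305.5,347.5,.006),P(305.5,331,.006))
for n,u,v in(("jar",540,312),("beaker",525,268),("bot",525,232)): print(n,P(u,v,0))
s=lambda u,v,z:ray("scene",u/1.42857,v/1.42857,z)
print("scene eye",s(291,283,.003),"post",s(466,259,.066))
print("tcp px wrist",proj("wrist",ctrl.state()["position"]))
E
```

```text
[ 0.7256 -0.0079  0.012 ]
[ 0.7031 -0.0888  0.012 ]
[ 0.4677 -0.0213  0.012 ]
[0.4896 0.0578 0.012 ]
[np.float64(0.084), np.float64(0.2449), np.float64(0.0821), np.float64(0.2449)]
yaw -15.777306271450751 ctr [ 0.59650018 -0.01506279  0.012     ]
post [ 0.62113526 -0.0249007   0.066     ] collar [ 0.61707007 -0.02528562  0.03      ] head [0.50946341 0.01372816 0.061     ]
eye [0.43945994 0.22363892 0.003     ] rib [0.48609505 0.21190321 0.042     ] cradle [0.52584604 0.21262548 0.03      ] [0.42386864 0.2236366  0.006     ] [0.45721353 0.22250132 0.006     ]
jar [ 0.46276059 -0.25335324  0.        ]
beaker [ 0.5571631  -0.23352281  0.        ]
bot [ 0.63491038 -0.24245215  0.        ]
scene eye [0.44093599 0.22503846 0.003     ] post [ 0.61296875 -0.02661929  0.066     ]
tcp px wrist [[275.97027516 282.28621749]]
```

{"fn": "jog_arm", "kwargs": {
  "steps": "0.13 -0.19 0 0.013;0.13 -0.19 0 0.013;0.13 -0.19 0 0.013;0.13 -0.19 0 0.013;0.13 -0.19 0 0.013;0.13 -0.19 0 0.013;0.13 -0.19 0 0.013;0.13 -0.19 0 0.013",
  "fingers": 1
}}

```text
clock: 0.95
position: [0.4033, 0.2882, 0.2313]
ee_rot: [0.076, 0.997, 0.0, -0.0]
force: [-0.1, 0.5, -0.0]
opening: 0.0853
finger_force: 0.0
```

{"fn": "jog_arm", "kwargs": {
  "steps": "0.13 -0.19 0 0;0.13 -0.19 0 0;0 0 0 0;0 0 0 0"
}}

```text
clock: 1.35
position: [0.455, 0.2129, 0.2311]
ee_rot: [0.078, 0.997, -0.0, -0.0]
force: [-0.7, 0.4, -0.4]
opening: 0.0854
finger_force: 0.0
```

```bash
python3 - <<'E'
from h import *
s=ctrl.state(); print(s["clock"],s["position"],s["ee_rot"])
c=cam("wrist"); im=imaging.grab_frame("wrist"); cv2.imwrite("pics/w1.png",cv2.resize(im,(800,600),interpolation=cv2.INTER_CUBIC))
np.savez("w1.npz",K=c[0],r=c[1],t=c[2])
E
```

```text
1.35 [0.45499445 0.21291972 0.23112721] [ 7.80821814e-02  9.96946891e-01 -2.01396117e-05 -2.63394425e-04]
```

View pics/w1.png

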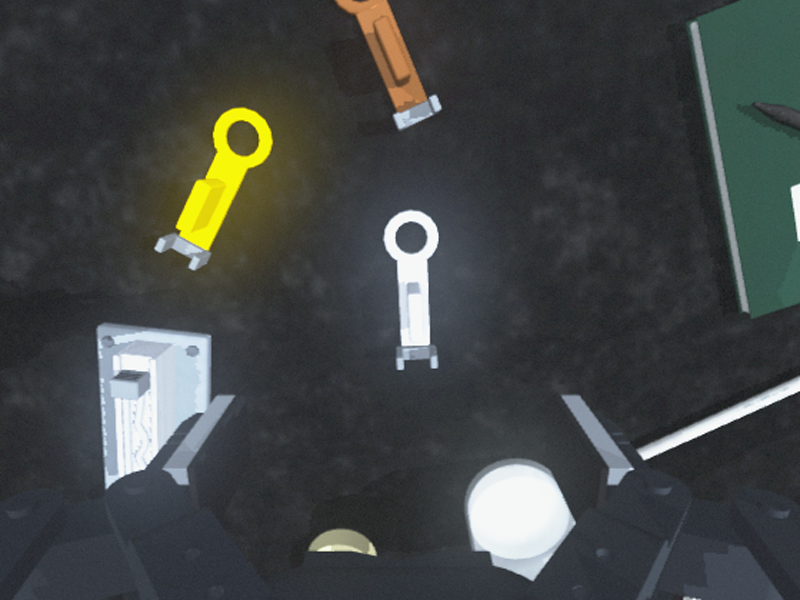

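The wrist view confirms the unpainted holder, with its eye hole at (411,238), bar end at (416,347) and rib at about (413,314). The yellow and brown ones are separate.

```bash
python3 - <<'E'
from h import *
d=np.load("w1.npz"); c=(d["K"],d["r"],d["t"])
f=lambda u,v,z: ray("",u/1.42857,v/1.42857,z,c).round(4)
e=(f(411,210,.006)+f(411,266,.006)+f(384,238,.006)+f(438,238,.006))/4
print("eye",e,"hole",f(411,238,.006))
a=(f(398,340,.006)+f(431,340,.006))/2; print("bar",a); v=a-e; print("yaw",np.degrees(np.arctan2(v[1],v[0])))
v=f(437,368,.03)+f(398,368,.03); v=v/2-e; print("cradle",np.degrees(np.arctan2(v[1],v[0])),np.linalg.norm(v[:2]))
print("bottle",f(518,510,0), "plate",f(98,323,.012),f(212,335,.012))
R=cv2.Rodrigues(c[1])[0]; print("cam",-R.T@c[2])
E
```

```text
eye [0.44235  0.225975 0.006   ] hole [0.4422 0.226  0.006 ]
bar [0.5208  0.21685 0.006  ]
yaw -6.634609386944611
cradle -6.011453309751762 0.09190538953184403
bottle [0.6945 0.2828 0.    ] plate [ 0.4677 -0.0161  0.012 ] [0.4905 0.0661 0.012 ]
cam [0.38121723 0.22580424 0.37373727]
```

{"fn": "jog_arm", "kwargs": {
  "steps": "0.06 0.011 -0.2 0.014;0.06 0.011 -0.2 0.014;0.058 0.011 -0.2 0;0 0 -0.2 0;0 0 -0.15 0;0 0 -0.1 0;0 0 -0.045 0;0 0 0 0"
}}

```text
clock: 2.2
position: [0.489, 0.2212, 0.0113]
ee_rot: [0.054, 0.999, -0.0, -0.001]
force: [-1.0, 0.7, 0.2]
opening: 0.0855
finger_force: 0.0
```

{"fn": "jog_arm", "kwargs": {
  "steps": "0 0 0 0;0 0 0 0;0 0 0 0;0 0 0 0;0 0 0 0;0 0 0 0;0 0 0 0",
  "fingers": 0,
  "grip_force": 60
}}

```text
clock: 2.9
position: [0.4907, 0.2206, 0.0129]
ee_rot: [0.055, 0.998, 0.0, 0.0]
force: [-0.9, -0.4, 5.6]
opening: 0.009
finger_force: 59.7
```

{"fn": "jog_arm", "kwargs": {
  "steps": "0 0 0.1 0;0 0 0.15 0;0 0 0.15 0;0 0 0.15 0;0 0 0 0;0 0 0 0;0 0 0 0"
}}

```text
clock: 3.6
position: [0.4893, 0.22, 0.1211]
ee_rot: [0.055, 0.998, -0.0, -0.001]
force: [-0.1, -0.4, -0.2]
opening: 0.0092
finger_force: 58.7
```

```bash
python3 - <<'E'
from h import *
s=ctrl.state(); print(s["clock"],s["position"],s["ee_rot"],s["force"])
c=cam("wrist"); im=imaging.grab_frame("wrist"); cv2.imwrite("pics/w2.png",cv2.resize(im,(800,600),interpolation=cv2.INTER_CUBIC))
np.savez("w2.npz",K=c[0],r=c[1],t=c[2])
E
```

```text
3.6 [0.48930371 0.22004644 0.12110911] [ 5.47473865e-02  9.98499608e-01 -4.85395959e-04 -1.01002114e-03] [-0.05251273 -0.38943912 -0.16473839]
```

View pics/w2.png

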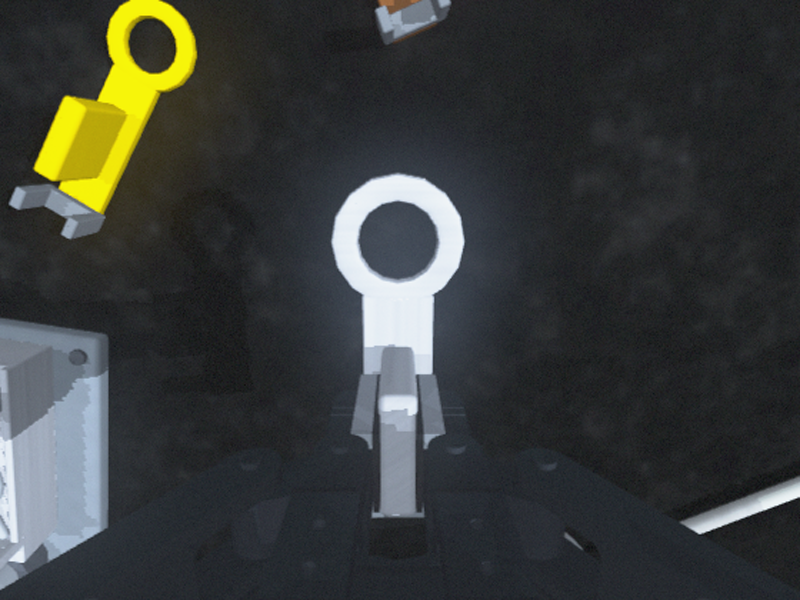

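The holder is held straight. Its eye ring is centred at (398,236) and the hole spans x 358–439 and y 201–281.

```bash
python3 - <<'E'
from h import *
d=np.load("w2.npz"); c=(d["K"],d["r"],d["t"])
f=lambda u,v,z: ray("",u/1.42857,v/1.42857,z,c)
z=.1146
ring=(f(398,174,z)+f(398,297.5,z)+f(332.5,238,z)+f(464,238,z))/4
hole=(f(398,201,z)+f(358,241,z)+f(439,241,z)+f(398,281,z))/4
print(ring,hole, np.linalg.norm(f(332.5,238,z)-f(464,238,z)),np.linalg.norm(f(358,241,z)-f(439,241,z)))
p=ctrl.state()["position"]; print("offset",ring-p)
a=(f(363,330,z)+f(433,330,z))/2; v=a-ring; print("yaw",np.degrees(np.arctan2(v[1],v[0])))
# independent: top view automated crop of post not needed
v=np.array([np.cos(np.radians(-6.3)),np.sin(np.radians(-6.3))]); print("expected eye",p[:2]-.05*v)
E
```

```text
[0.43937271 0.22694085 0.1146    ] [0.44040685 0.22686435 0.1146    ] 0.038774915258799704 0.023925263015805488
offset [-0.04989106  0.00690859 -0.00629643]
yaw -6.414310205407074
expected eye [0.43956572 0.22551898]
```

```bash
python3 - <<'E'
from h import *
P=lambda u,v,z:ray("top",u/1.42857,v/1.42857,z).round(3)
for u,v in((478,210),(600,198),(300,184),(422,178)): print(P(u,v,0))
E
```

```text
[ 0.691 -0.149  0.   ]
[ 0.699 -0.41  -0.   ]
[0.777 0.224 0.   ]
[ 0.772 -0.036  0.   ]
```

{"fn": "jog_arm", "kwargs": {
  "steps": "0.11 -0.162 0 -0.0132;0.11 -0.162 0 -0.0132;0.11 -0.162 0 -0.0132;0.11 -0.162 0.01 -0.0132;0 0 0 0"
}}

```text
clock: 4.15
position: [0.5804, 0.0874, 0.1232]
ee_rot: [0.098, 0.995, -0.0, 0.0]
force: [0.4, 0.0, -1.1]
opening: 0.0089
finger_force: 58.8
```

{"fn": "jog_arm", "kwargs": {
  "steps": "0.107 -0.159 0 -0.0132;0.107 -0.159 0 -0.0132;0.107 -0.159 0 -0.0132;0.107 -0.159 0 -0.0132;0 0 0 0;0 0 0 0;0 0 0 0"
}}

```text
clock: 4.85
position: [0.6624, -0.0352, 0.123]
ee_rot: [0.137, 0.991, 0.0, -0.001]
force: [-0.4, -0.6, -2.1]
opening: 0.0087
finger_force: 58.9
```

```bash
python3 - <<'E'
from h import *
s=ctrl.state(); print(s["clock"],s["position"],s["ee_rot"],s["force"])
c=cam("wrist"); im=imaging.grab_frame("wrist"); crop(im,130,40,270,200,2.9,"pics/w3.png")
np.savez("w3.npz",K=c[0],r=c[1],t=c[2])
E
```

```text
4.85 [ 0.66241601 -0.0352345   0.12302964] [ 1.36843242e-01  9.90591662e-01  3.46453030e-05 -1.44400814e-03] [-0.44333043 -0.60089174 -2.11183837]
```

View pics/w3.png

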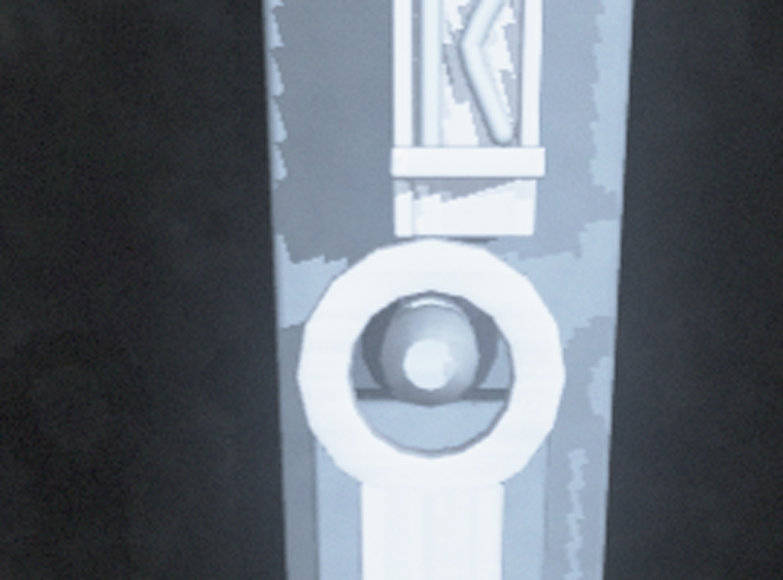

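Through the eye, the flat top of the post is centred at (431,363). The ring spans x 298–565 and y 238–~495, and the hole is at about (432,372).

```bash
python3 - <<'E'
from h import *
d=np.load("w3.npz"); c=(d["K"],d["r"],d["t"])
f=lambda u,v,z: ray("",130+u/2.9,40+v/2.9,z,c)
z=.123-.0125+.006
h=(f(349,372,z)+f(514,372,z)+f(431,290,z)+f(431,453,z))/4
L=(f(298,370,z)+f(565,370,z))/2
b=(f(359,530,z)+f(502,530,z))/2
p=f(431,363,.066); print("hole",h,"ring lateral",L,"post",p)
v=b-h; print("hyaw",np.degrees(np.arctan2(v[1],v[0])), "hole-tcp",h-ctrl.state()["position"])
pl=[(f(262,20,.012)+f(634,20,.012))/2,(f(285,560,.012)+f(605,560,.012))/2]; v=pl[1]-pl[0]; print("plate yaw",np.degrees(np.arctan2(v[1],v[0])))
lg=[(f(393,40,.045)+f(545,40,.045))/2,(f(394,210,.04)+f(535,210,.04))/2]; v=lg[1]-lg[0];print(np.degrees(np.arctan2(v[1],v[0])))
print("clip straight leg",f(432,60,.0435),"fence L/R",f(393,40,.045),f(545,40,.045))
print("shift",(p-h)[:2], "units",(p-h)[:2]/.2)
E
```

```text
hole [ 0.61487359 -0.02046642  0.1165    ] ring lateral [ 0.61450506 -0.0203259   0.1165    ] post [ 0.62115884 -0.02224604  0.066     ]
hyaw -16.06348372843176 hole-tcp [-0.04768381  0.01455312 -0.00687135]
plate yaw -15.870260264737864
-16.548722301169878
clip straight leg [ 0.56639422 -0.0065311   0.0435    ] fence L/R [ 0.56096617 -0.01297582  0.045     ] [0.56912325 0.01580318 0.045     ]
shift [ 0.00628525 -0.00177962] units [ 0.03142623 -0.00889812]
```

{"fn": "jog_arm", "kwargs": {
  "steps": "0.0315 -0.009 -0.05 0;0 0 -0.05 0;0 0 0 0;0 0 0 0"
}}

```text
clock: 5.3
position: [0.6696, -0.0378, 0.1035]
ee_rot: [0.137, 0.991, -0.0, -0.001]
force: [-0.7, 0.3, -2.2]
opening: 0.0092
finger_force: 58.9
```

```bash
python3 - <<'E'
from h import *
s=ctrl.state(); print(s["clock"],s["position"],s["ee_rot"],s["force"])
c=cam("wrist"); im=imaging.grab_frame("wrist"); crop(im,170,80,200,150,3,"pics/w4.png")
np.savez("w4.npz",K=c[0],r=c[1],t=c[2])
E
```

```text
5.3 [ 0.66961225 -0.0377605   0.10348306] [ 1.37020630e-01  9.90567895e-01 -4.76509768e-05 -7.67909751e-04] [-0.67017219  0.29912718 -2.219126  ]
```

View pics/w4.png

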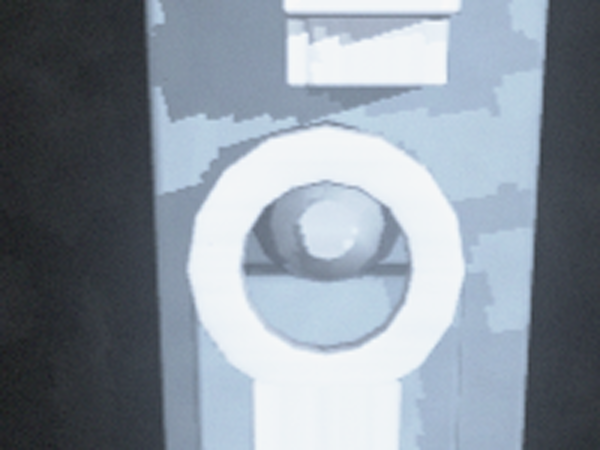

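The post tip is at (328,229) and the hole centre at (327,267).

```bash
python3 - <<'E'
from h import *
d=np.load("w4.npz"); c=(d["K"],d["r"],d["t"])
f=lambda u,v,z: ray("",170+u/3,80+v/3,z,c)
z=.1035-.0125+.006
h=(f(243,267,z)+f(412,267,z)+f(327,182,z)+f(327,351,z))/4
p=f(328,229,.066); print(h,p,(p-h)[:2],(p-h)[:2]/.2); print(ctrl.state()["position"])
R=cv2.Rodrigues(c[1])[0];print(-R.T@c[2])
for dz in(-.003,.003): print(dz,(p-f(327,267,z+dz))[:2])
E
```

```text
[ 0.62237656 -0.022946    0.097     ] [ 0.62120038 -0.02241976  0.066     ] [-0.00117618  0.00052623] [-0.00588089  0.00263117]
[ 0.6699853  -0.0378891   0.10400148]
[ 0.59786756 -0.01630941  0.24615898]
-0.003 [-0.00155833  0.00066528]
0.003 [-0.00057681  0.0003981 ]
```

{"fn": "jog_arm", "kwargs": {
  "steps": "-0.006 0.0026 0 0;0 0 -0.05 0;0 0 -0.05 0;0 0 -0.05 0;0 0 -0.02 0;0 0 0 0"
}}

```text
clock: 5.95
position: [0.6682, -0.0376, 0.069]
ee_rot: [0.137, 0.991, -0.0, -0.001]
force: [1.2, 0.2, -0.7]
opening: 0.0086
finger_force: 58.9
```

Little force, so it is going on. Lowering to the collar.

{"fn": "jog_arm", "kwargs": {
  "steps": "0 0 -0.03 0;0 0 -0.03 0;0 0 -0.03 0;0 0 -0.02 0;0 0 -0.01 0;0 0 0 0;0 0 0 0"
}}

```text
clock: 6.65
position: [0.6691, -0.0376, 0.0464]
ee_rot: [0.137, 0.991, 0.0, 0.0]
force: [0.2, 0.5, -1.7]
opening: 0.0087
finger_force: 58.9
```

{"fn": "jog_arm", "kwargs": {
  "steps": "0 0 -0.01 0;0 0 -0.005 0;0 0 -0.005 0;0 0 0 0;0 0 0 0"
}}

```text
clock: 7.15
position: [0.6691, -0.0376, 0.0429]
ee_rot: [0.137, 0.991, 0.0, 0.0]
force: [-4.2, 1.4, 4.9]
opening: 0.009
finger_force: 59.8
```

{"fn": "jog_arm", "kwargs": {
  "steps": "0 0 0.003 0;0 0 0 0;0 0 0 0;0 0 0 0;0 0 0 0;0 0 0 0;0 0 0 0",
  "fingers": 1
}}

```text
clock: 7.85
position: [0.6689, -0.0376, 0.0429]
ee_rot: [0.137, 0.991, -0.0, -0.0]
force: [-0.5, 0.1, -0.4]
opening: 0.0854
finger_force: 0.0
```

{"fn": "jog_arm", "kwargs": {
  "steps": "0 0 0.1 0;0 0 0.15 0;0 0 0.2 0;0 0 0.2 0;0 0 0 0;0 0 0 0"
}}

```text
clock: 8.45
position: [0.6696, -0.0376, 0.1742]
ee_rot: [0.137, 0.991, 0.0, 0.001]
force: [-0.6, 0.6, -0.4]
opening: 0.0856
finger_force: 0.0
```

{"fn": "jog_arm", "kwargs": {
  "steps": "-0.2 0.065 0 0;-0.2 0.065 0 0;-0.2 0.065 0 0;-0.2 0.065 0 0;-0.187 0.06 0 0;0 0 0 0;0 0 0 0;0 0 0 0",
  "fingers": 0
}}

```text
clock: 9.25
position: [0.4725, 0.0263, 0.1726]
ee_rot: [0.137, 0.991, -0.0, 0.0]
force: [-0.0, 0.4, -0.5]
opening: 0.0002
finger_force: 0.0
```

```bash
python3 - <<'E'
from h import *
s=ctrl.state(); print(s["clock"],s["position"],s["ee_rot"],s["force"],s["opening"])
im=imaging.grab_frame("top"); a=cv2.resize(im[140:230,260:330],None,fx=5,fy=5,interpolation=cv2.INTER_CUBIC)
c=cam("scene"); im=imaging.grab_frame("scene"); b=cv2.resize(im[150:260,255:385],(430,450),interpolation=cv2.INTER_CUBIC)
cv2.imwrite("pics/c1.png",np.hstack([a,b]))
E
```

```text
9.25 [0.47252839 0.0262686  0.17257756] [ 1.37252413e-01  9.90536095e-01 -1.81710730e-05  1.38730623e-04] [-0.03539107  0.39235493 -0.5072753 ] 0.000174579605929644
```

View pics/c1.png

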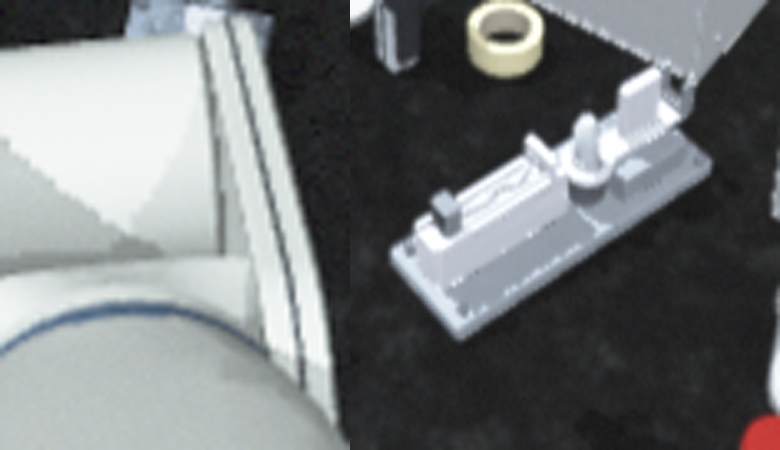

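The scene view shows the holder seated over the post, flat on the collar and block. The clip head is still at the near end of the ledge. I'll go down behind the head.

{"fn": "jog_arm", "kwargs": {
  "steps": "0 0 -0.15 0;0 0 -0.15 0;0 0 -0.15 0;0 0 -0.1 0;0 0 -0.04 0;0 0 -0.03 0;0 0 0 0;0 0 0 0"
}}

```text
clock: 10.15
position: [0.4723, 0.0264, 0.0496]
ee_rot: [0.137, 0.991, 0.0, 0.001]
force: [0.5, -0.3, 1.0]
opening: 0.0
finger_force: 0.0
```

{"fn": "jog_arm", "kwargs": {
  "steps": "0.0481 -0.0136 0 0;0.0481 -0.0136 0 0;0.0241 -0.0068 0 0;0.0241 -0.0068 0 0;0.0241 -0.0068 0 0;0.0241 -0.0068 0 0;0 0 0 0"
}}

```text
clock: 10.85
position: [0.5109, 0.0154, 0.049]
ee_rot: [0.137, 0.991, 0.0, 0.0]
force: [-0.7, -0.1, -0.1]
opening: -0.0
finger_force: 0.0
```

{"fn": "jog_arm", "kwargs": {
  "steps": "0.0241 -0.0068 0 0;0.0241 -0.0068 0 0;0.0241 -0.0068 0 0;0.0241 -0.0068 0 0;0 0 0 0"
}}

```text
clock: 11.35
position: [0.5304, 0.0099, 0.049]
ee_rot: [0.137, 0.991, 0.0, 0.001]
force: [1.0, 0.5, -0.6]
opening: -0.0002
finger_force: 0.0
```

{"fn": "jog_arm", "kwargs": {
  "steps": "0.0241 -0.0068 0 0;0.0241 -0.0068 0 0;0 0 0 0"
}}

```text
clock: 11.65
position: [0.5397, 0.0073, 0.0489]
ee_rot: [0.137, 0.991, 0.0, 0.0]
force: [0.6, 0.6, 0.3]
opening: -0.0001
finger_force: 0.0
```

{"fn": "jog_arm", "kwargs": {
  "steps": "0.0241 -0.0068 0 0;0.0144 -0.0041 0 0;0 0 0 0;0 0 0 0"
}}

```text
clock: 12.05
position: [0.5473, 0.0051, 0.049]
ee_rot: [0.137, 0.991, 0.0, 0.001]
force: [-1.3, 0.8, -0.0]
opening: -0.0001
finger_force: 0.0
```

```bash
python3 - <<'E'
from h import *
s=ctrl.state(); print(s["clock"],s["position"],s["force"])
im=imaging.grab_frame("scene"); crop(im,265,160,110,80,7,"pics/c2.png")
E
```

```text
12.05 [0.54731676 0.00509501 0.04902608] [-1.34985837  0.77327179 -0.00695524]
```

View pics/c2.png

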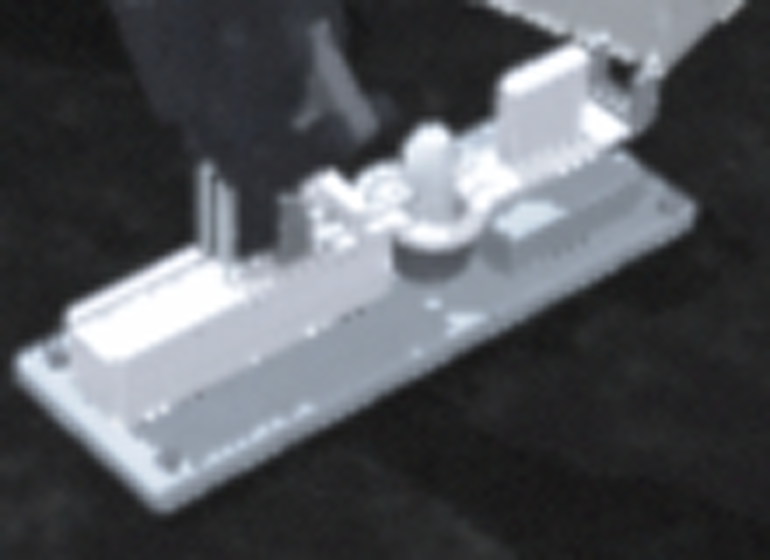

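The straight leg has come out beyond the post at about (480,165), and the bent leg is riding over it at (385,185). The head is at (293,220), just short of the bridge. I'll keep pushing.

{"fn": "jog_arm", "kwargs": {
  "steps": "0.0144 -0.0041 0 0;0.0144 -0.0041 0 0;0 0 0 0"
}}

```text
clock: 12.4
position: [0.5534, 0.0034, 0.0491]
ee_rot: [0.137, 0.991, 0.0, 0.001]
force: [0.0, -1.2, 0.3]
opening: 0.0002
finger_force: 0.0
```

{"fn": "jog_arm", "kwargs": {
  "steps": "0.0144 -0.0041 0 0;0.0096 -0.0027 0 0;0 0 0 0;0 0 0 0"
}}

```text
clock: 12.8
position: [0.5574, 0.0022, 0.0489]
ee_rot: [0.137, 0.991, 0.0, 0.0]
force: [-0.1, -0.1, 0.3]
opening: -0.0
finger_force: 0.1
```

{"fn": "jog_arm", "kwargs": {
  "steps": "0.0048 -0.0014 0 0;0.0048 -0.0014 0 0;0 0 0 0;0 0 0 0"
}}

```text
clock: 13.2
position: [0.5578, 0.0019, 0.0487]
ee_rot: [0.137, 0.991, -0.0, -0.001]
force: [-4.2, 2.0, 3.5]
opening: -0.0001
finger_force: 2.6
```

{"fn": "jog_arm", "kwargs": {
  "steps": "0.0048 -0.0014 0 0;0.0048 -0.0014 0 0;0 0 0 0;0 0 0 0"
}}

```text
clock: 13.6
position: [0.5581, 0.0016, 0.0485]
ee_rot: [0.137, 0.991, -0.0, -0.003]
force: [-8.9, 4.5, 6.6]
opening: -0.0002
finger_force: 5.0
```

The force rises without any further motion, so the head is against the bridge. I'll back off and check.

{"fn": "jog_arm", "kwargs": {
  "steps": "-0.05 0.014 0 0;-0.1 0.028 0 0;-0.1 0.028 0.05 0;-0.05 0.02 0.2 0;0 0 0.2 0;-0.1 0.2 0.2 0;-0.1 0.2 0 0;-0.1 0.2 0 0"
}}

```text
clock: 14.4
position: [0.4449, 0.1335, 0.1738]
ee_rot: [0.138, 0.99, 0.001, 0.002]
force: [0.1, 0.8, -0.0]
opening: 0.0003
finger_force: 0.0
```

{"fn": "jog_arm", "kwargs": {
  "steps": "-0.1 0.2 0 0;-0.1 0.2 0 0;-0.1 0.2 0 0;0 0.2 0 0;0 0 0 0;0 0 0 0"
}}

```text
clock: 15.0
position: [0.3841, 0.293, 0.1722]
ee_rot: [0.136, 0.991, 0.0, 0.0]
force: [0.1, -0.8, -0.6]
opening: 0.0
finger_force: 0.0
```

```bash
python3 - <<'E'
from h import *
s=ctrl.state(); print(s["clock"],s["position"],s["force"])
im=imaging.grab_frame("top"); a=cv2.resize(im[135:225,265:320],(330,540),interpolation=cv2.INTER_CUBIC)
im=imaging.grab_frame("scene"); b=cv2.resize(im[165:235,285:345],(463,540),interpolation=cv2.INTER_CUBIC)
cv2.imwrite("pics/c3.png",np.hstack([a,b]))
E
```

```text
15.0 [0.38414882 0.29303053 0.17218856] [ 0.08017023 -0.8197566  -0.62024329]
```

View pics/c3.png

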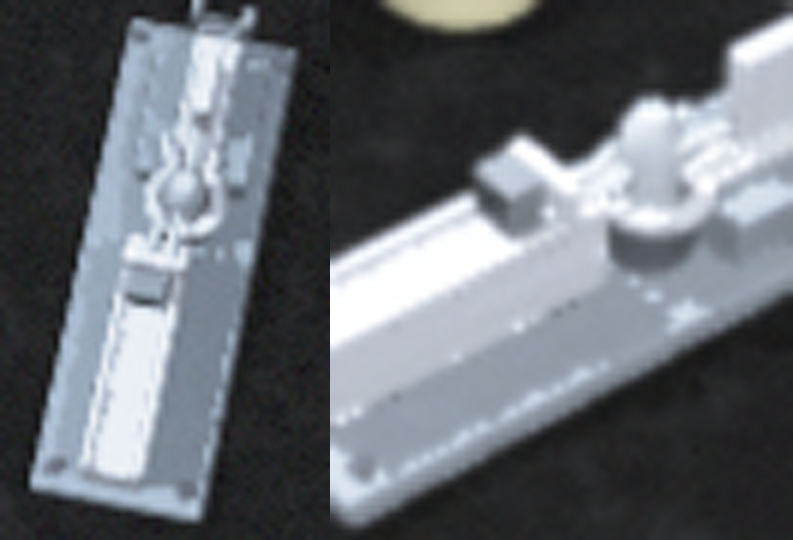

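The clip head is against the bridge at (150,280), the legs lie past the post at (183,190), and the holder lies flat with its cradle end at (225,20). The arm is clear, so I'm handing in.

```bash
python3 -c "
from bench import ticket; print(ticket.finish_job())"
```

```text
the job is handed in; nothing more can be done
None
```

I hung the holder on the post, flat on the collar and rest block, and pushed the clip through until its head stopped against the bridge. The arm never went near the jar, bottle or beaker, and the job was handed in at about 15 s with no verdict returned.

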